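# Plug a fresh cartridge into the water-filter stand's sleeve coupler

## Task

Fit the fresh (blue-banded) filter cartridge to the filter stand: first push the coupler's steel sleeve down until it clicks and stays back by itself when let go, then take the blue-banded cartridge from the wooden rack and press its brass plug gently into the coupler's mouth until the sleeve springs back up over it and locks it. Let go, leave the cartridge upright and locked, and leave the used orange-banded cartridge and the other kitchen things where they are.

Things in the scene. Friction and masses are not known exactly. Their poses are not given: they have to be found in the camera images.
- stand: Filter stand, fixed: white base plate 130 x 130 x 16 mm with an upright quick coupler. Origin: on the worktop, on the coupler's axis; z up. The plate spans x = -53 to +77 mm. A steel outlet spigot stands behind the coupler on the stand's +x, 55 to 106 mm from the axis, up to 77 mm high. Pressing the cartridge on it with more than 30 N damages it
- stand_axis (a point): Point on the coupler's axis, 100 mm above the worktop, fixed to the base. The coupler's head is screwed to a height that is not measured: its mouth plane lies anywhere from 110 to 130 mm above the worktop and must be found by feel or sight. Mouth: brass funnel, 37 mm across outside, narrowing from 31 mm to a 21.6 mm bore within 9 mm
- stand_bore (a point): Point on the axis 85 mm above the worktop. In the bore, 14 mm below the mouth, four balls block the plug while the sleeve is up. Once cocked, the plug meets the spring collar 10 mm below the mouth and locks with its end 22 to 23.5 mm below it; at 25 mm the collar stops rigidly. The press needed grows from 2.5 N to about 10 N at the lock
- sleeve (a joint): Knurled steel sleeve round the coupler, 42 mm across, 50 mm lip on its lowest 6 mm; its top is 8.5 mm and its foot 53 mm below the mouth at 0. Metres: 0 = up, larger = pushed down, stop 0.013. Spring 4 to 8 N. Pushed to its stop it clicks and then stays back at about 0.010, a red ring showing above; it springs up to 0 once the plug is in. Grip it across from above
- collar (a joint): Spring collar in the bore, a 21 mm disc that the plug's end presses down. Metres, larger = lower; its top is 17.2 mm below the mouth at 0. About 0 = not cocked; -0.007 = cocked (risen); 0.005 to 0.007 with a plug locked in; stop 0.0078. Spring 0.3 N per mm, 2.5 N when cocked
- fresh: Fresh cartridge, blue band, loose, 0.15 to 0.3 kg: white cylinder 44 mm across with a brass plug below. Origin: centre of the plug's lower end; z up the axis. Plug 30 mm long, grey 42 mm shoulder from 30 to 36 mm, body from 36 to 101 mm: grip it from above some 70 mm above the origin. Stands plug down in one of the rack's two holes, shoulder on the rack
- fresh_plug (a point): Centre of the fresh plug's lower end (the same point as the cartridge's origin). Plug 19 mm across, tapered to 16 mm over its last 2.5 mm, 30 mm long, with a groove from 6 to 16 mm above its end in which the coupler's balls lock
- spent: Used filter cartridge, loose, the same in shape but with an orange band; stands in the rack's other hole. To be left there
- rack: Wooden rack, fixed, 72 x 166 x 36 mm (x, y, z), origin at the centre of its underside; two through holes of 24 mm at y = +45 and -45 mm of its own frame hold the cartridges' plugs
- spice: Glass spice jar with a green cap, 46 mm in diameter, 106 mm high, origin at its foot; bystander
- salt: Salt shaker, 44 mm in diameter, 90 mm high, origin at its foot; bystander
- tin: Small food tin, 58 mm in diameter, 72 mm high, origin at its foot; bystander
- timer: Red and white kitchen timer, 66 mm in diameter, 55 mm high, origin at its foot; bystander
- mug_counter: White mug, 78 mm in diameter, 97 mm high, origin at its foot; bystander
Not all that is in view belongs to the job. What is shaped like the spent but turquoise is not meant.

How it is judged:
By the outcome, as a careful person would: the job done as asked, in the order asked, and still so for the second after the job is handed in, with the robot touching nothing.
It also fails if it takes over 64 s, if anything falls off the work surface, if the arm or the gripper's body presses on something with over 40 N, if the wrist force passes 120 N, or if a joint passes its speed limit or range.

## Robot

A 6-joint arm with a two-finger parallel gripper is mounted at the origin on a cart in front of the work surface, level with it; the furniture and walls round the work are solid. World frame = base frame: x ahead of the robot, y to its left, z up, the work surface at z = 0. Lengths are in mm, angles in degrees, forces in N, time in s.
With the tool pointing down it reaches from about 300 to 950 mm from the base axis. Payload 3.1 kg.
Tool frame: the origin (TCP) lies at the very end of the fingers, on their centre line; the grasp point (between the pads) lies 19 mm behind it; z points along the fingers, y is the line along which they close (so a half turn about z gives the same grasp; the last joint's range is limited). The gripper opens to 85 mm and grips with 20 to 120 N. Pads are 22 mm wide; open, the fingers measure 114 mm over their backs; the gripper's body (76 mm by 85 mm) begins 54 mm behind the grasp point. The pads swing forward as they close: fully open they stand 13 mm farther back than shut.
Start: joints at [73.298, 17.653, 93.61, -0, 68.738, -3.994], TCP at [137.517, 609.689, 231.272] pointing down, gripper open.
Joint ranges: [-175.34, 175.34], [-45.06, 112.39], [2.9, 150.54], [-68.45, 248.45], [3.09, 151.38], [-168.51, 168.51]. Speed limits (degrees/s): [159.86, 159.86, 180, 180, 180, 180].

## Interface

Orientations are given as a 3x3 rotation matrix whose columns are the frame's x, y, z axes.
In Python, from bench import * gives the robot as it stands. Calls block until the motion is done:
- goto(position, orientation): joint-space move of the TCP to a pose.
- move_straight(position, rotation=None, speed=150, threshold=None): straight line of the TCP; rotation=None keeps the orientation; speed is the mean speed in mm/s. With threshold (N) it stops when the force on the tool has changed by that much, and returns True; else False.
- goto_joints(angles): joint-space move.
- gripper_open() and close(grip_force=None): open the fingers fully, or close them until they stop; grip_force is the grip in N (None keeps the last).
- sleep(seconds).
- inverse_kinematics(position, orientation): joint angles nearest the present ones, or None.
- get_image(name): name is "scene" or "top" or "wrist"; returns a dict with "frame" (480x640x3 uint8, red, green, blue), "depth" (480x640 float32, mm along the optical axis (not along the pixel's ray), 0 where there is no reading), "K" (3x3 intrinsics, pixels), "R" (3x3) and "t" (3): a world point X has camera coordinates R X + t; the wrist camera has in their place "hand_eye" (4x4, takes a point from camera to tool coordinates, whose origin is the TCP and whose axes are the flange's). Camera axes: x right, y down, z forward; pixel columns grow to the right and rows downward; lengths in mm; the calibration is good to about 2 mm. The wrist camera is an equidistant fisheye: a pixel r from the principal point sees the ray r / f radians off the axis. A picture is of the moment at which its call begins: read the wrist's pose just before it.
A pose or a line that the arm cannot do raises Unreachable and nothing moves.
- sign_off(): hands the job in; it is judged then, once.
Trained networks look in the newest picture that a camera, given by its name, has taken for a name from the list of things; names that differ only in an ending like _2 or _b are one class to them, and where a whole thing is asked for, a point or a joint stands for the part that bears it (a point fixed in the world has none). Each returns a list of dicts, best first, with "conf" (0 to 1); they miss things now and then, are a little off and sometimes report something else, mostly with a low value. They report only what shows in the picture. A call takes as long as a camera call. They do not tell look-alikes from the thing itself.
- search_frame(camera, target): "uv" ([column, row] in pixels, amid what is visible of it).
- outline_of(camera, target): "mask" (480x640 bool, what is visible of it) and "uv" ([column, row] in pixels, amid what is visible of it).
- tip_of(camera, target): "uv" ([column, row] in pixels: a listed point, or the origin of a listed thing).
Readings, each from a call of its own:
- current_t(): time.
- current_joint_pos(): joint angles.
- current_qd(): joint speeds.
- current_joint_efforts(): joint torques, N m.
- current_ee_pos(): TCP position.
- current_orientation(): TCP orientation.
- current_force(): force on the tool from outside, world axes, zero at the start.
- current_ft_torque(): the same for the moment, N m.
- current_grip_width(): finger opening in mm.
- current_gripper_force(): force on a finger pad.
Only numpy, scipy, OpenCV 4.12 (cv2) and the standard library are available. Lean on these libraries where they do the work, as an engineer would, in place of code of your own. Each camera call takes 0.05 s, during which the arm holds its last target. There are 200 camera calls.

## Working session

There is one attempt and no reset: what is moved stays moved. The work goes in short steps, each a Python script; the robot and the scene stay as the last script left them, time stands still between calls to the robot, and variables do not carry over. Pictures are saved under pics/ and viewed, at most 10 in all, crops included, and the job is handed in when it is done.

```bash
ls; mkdir -p pics; cat > h.py <<'E'
from bench import *
import numpy as np, cv2
def ray(im,uv):
    K,R,t=map(np.array,(im["K"],im["R"],im["t"])); d=np.linalg.inv(K)@[uv[0],uv[1],1]
    return -R.T@t, R.T@d
def world(im,uv,z=None):
    o,d=ray(im,uv)
    if z is not None: return o+d*(z-o[2])/d[2]
    w=im["depth"][int(uv[1])-1:int(uv[1])+2,int(uv[0])-1:int(uv[0])+2]; w=w[w>0]
    return o+d*np.median(w) if len(w) else None
def save(n,f): cv2.imwrite("pics/"+n,np.ascontiguousarray(f[:,:,::-1]))
def cloud(im):
    K,R,t=map(np.array,(im["K"],im["R"],im["t"])); v,u=np.mgrid[:480,:640]
    d=im["depth"]; P=np.stack([u,v,np.ones_like(u)],-1)@np.linalg.inv(K).T*d[...,None]
    W=(P-t)@R; W[d<=0]=np.nan; return W
E
python3 - <<'E'
from h import *
np.set_printoptions(precision=1,suppress=True)
for c in ("scene","top"):
    im=get_image(c); save(c+"1.png",im["frame"]); np.savez(c+"1.npz",**{k:im[k] for k in im})
    print(c,-im["R"].T@im["t"])
    for n in ("stand","sleeve","fresh","spent","rack","spice","salt","tin","timer","mug_counter"):
        for r in search_frame(c,n)[:3]: print(n,np.array(r["uv"]),round(r["conf"],2),world(im,r["uv"]))
    for n in ("stand_axis","stand_bore","fresh_plug","rack","stand"):
        for r in tip_of(c,n)[:2]: print("tip",n,np.array(r["uv"]),round(r["conf"],2))
print(current_t(),current_orientation())
E
```

```text
pics
scene [-165.1 -657.5  869.1]
stand [362.2 310.4] 0.86 [ 450.5 -185.6   27.8]
sleeve [361.8 286.6] 0.85 [ 442.5 -181.8  113.4]
fresh [288.6 227.7] 0.83 [484.5 137.6  83.6]
spent [264.1 217.6] 0.87 [460.1 219.7  85.9]
spent [237.2 237.1] 0.66 [347.6 194.8  87.2]
spent [232.9 210.8] 0.6 [422.9 327.3  70.2]
rack [274.6 239.4] 0.74 [459.  172.5  33.2]
rack [288.8 227.7] 0.65 [485.  137.2  83.6]
spice [355.2 233.7] 0.69 [619.9   3.1  71.1]
salt [408.8 363.7] 0.67 [ 387.2 -374.7   63.3]
salt [288.6 224. ] 0.55 [485.7 138.7  95.7]
tin [482.9 333.4] 0.86 [ 585.4 -434.3   56.3]
timer [211.9 204.8] 0.93 [416.1 440.6  36.5]
timer [275.6 243. ] 0.58 [458.  167.2  23.3]
mug_counter [247.5 179. ] 0.93 [561.2 442.   74.4]
tip stand_axis [362.6 283.6] 0.68
tip stand_bore [361.3 286.5] 0.93
tip fresh_plug [288.7 242.1] 0.69
tip rack [274.5 241.9] 0.59
top [ 423.5   41.9 1565.7]
stand [394.6 251.7] 0.7 [ 465.1 -159.8  120.6]
sleeve [394.1 252. ] 0.68 [ 464.4 -158.9  117.1]
sleeve [459.1 271.2] 0.47 [ 408.6 -352.3   81.8]
spent [218.5 262. ] 0.59 [438.5 344.9 101.2]
spent [254.3 253.6] 0.54 [462.  241.2 106.3]
spent [267.9 288.6] 0.53 [361.4 202.8  98.5]
rack [269.2 249.4] 0.94 [476.4 206.2  33.7]
spice [328.9 195.8] 0.64 [627.8  26.  108.2]
salt [457.3 273.9] 0.63 [ 400.6 -349.2   73. ]
salt [183.6 265.5] 0.52 [429.1 459.8  49. ]
tin [475.8 204.7] 0.58 [ 604.8 -409.6   67.4]
timer [182.3 265.3] 0.83 [429.7 462.7  52.4]
mug_counter [178.3 214.2] 0.87 [587.3 489.8   6.3]
tip stand_axis [392.8 254.8] 0.69
tip stand_bore [393.3 252.5] 0.72
tip stand_bore [270.9 246.3] 0.25
tip rack [271.1 247.6] 0.81
tip stand [391.  255.9] 0.68
1.6 [[-1.   0.2 -0. ]
 [ 0.2  1.  -0. ]
 [ 0.  -0.  -1. ]]
```

```bash
python3 - <<'E'
import cv2
s=cv2.imread("pics/scene1.png"); t=cv2.imread("pics/top1.png")
a=cv2.resize(s[160:400,180:500],(800,600),interpolation=cv2.INTER_CUBIC); cv2.imwrite("pics/s_crop.png",a)
b=cv2.resize(t[170:320,150:500],(800,343),interpolation=cv2.INTER_CUBIC); cv2.imwrite("pics/t_crop.png",b)
E
```

```text
(no output)
```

View pics/s_crop.png

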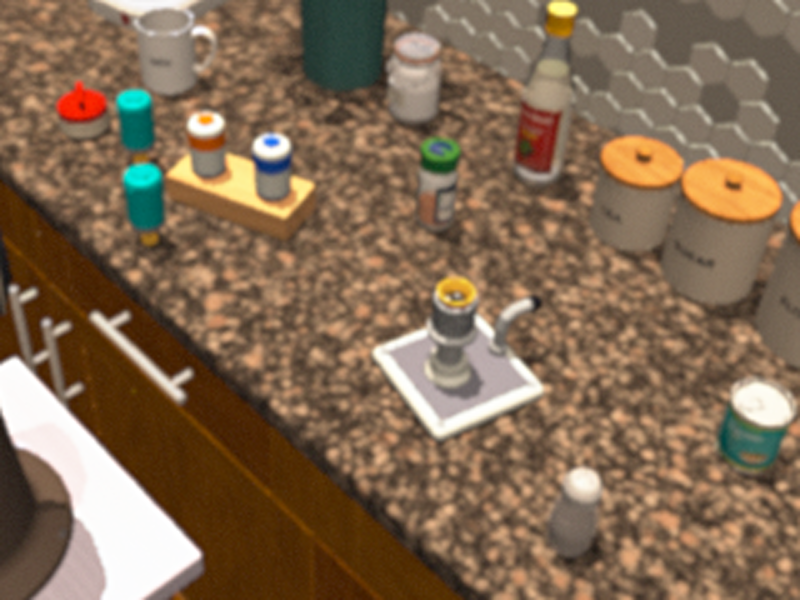

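View pics/t_crop.png

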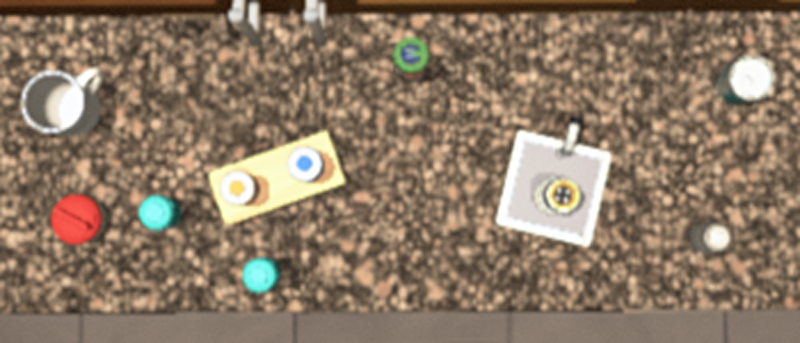

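Scene: blue-banded cartridge at (289,227), orange-banded at (264,218), and two turquoise look-alikes at (237,237) and (233,211). The blue-banded one in the rack is the one meant. The stand is at (362,290), its spigot pointing about +x (turned roughly -15°).

```bash
cat >> h.py <<'E'
def down(deg):  # tool y at angle deg from world x, z down
    a=np.radians(deg); y=np.array([np.cos(a),np.sin(a),0]); z=np.array([0,0,-1.]); return np.stack([np.cross(y,z),y,z],1)
def wimg():
    p=np.array(current_ee_pos()); R=np.array(current_orientation()); im=get_image("wrist")
    T=np.eye(4); T[:3,:3]=R; T[:3,3]=p; im["T"]=T@np.array(im["hand_eye"]); return im
def wray(im,uv):
    K=np.array(im["K"]); x=(np.asarray(uv,float)-K[:2,2])/[K[0,0],K[1,1]]; th=np.linalg.norm(x)
    d=np.array([*(x/max(th,1e-9)*np.sin(th)),np.cos(th)]); return im["T"][:3,3], im["T"][:3,:3]@d
def wproj(im,X):
    K=np.array(im["K"]); c=np.linalg.inv(im["T"])@[*X,1]; r=np.hypot(c[0],c[1]); th=np.arctan2(r,c[2])
    return np.array([K[0,2]+K[0,0]*th*c[0]/r,K[1,2]+K[1,1]*th*c[1]/r])
def wcloud(im):
    K=np.array(im["K"]); v,u=np.mgrid[:480,:640]; x=(u-K[0,2])/K[0,0]; y=(v-K[1,2])/K[1,1]; th=np.hypot(x,y)+1e-9
    s=np.tan(np.minimum(th,1.5))/th; d=im["depth"].astype(float); d[d<=0]=np.nan
    P=np.stack([x*s*d,y*s*d,d],-1); return P@im["T"][:3,:3].T+im["T"][:3,3]
def tri(rays):
    A=0;b=0
    for o,d in rays:
        d=d/np.linalg.norm(d); M=np.eye(3)-np.outer(d,d); A=A+M; b=b+M@o
    return np.linalg.solve(A,b)
E
python3 - <<'E'
from h import *
np.set_printoptions(precision=1,suppress=True)
R=down(75)
for k,p in enumerate([[464,-160,290],[440,-165,200]]):
    goto(p,R) if k==0 else move_straight(p)
    sleep(.2)
    im=wimg(); np.savez(f"w{k}.npz",**im); save(f"w{k}.png",im["frame"])
    if k==0: print(im["hand_eye"],im["K"])
    W=wcloud(im); m=(np.hypot(W[...,0]-464,W[...,1]+160)<45)&(W[...,2]>90)&(W[...,2]<140)
    Z=W[m]; print(k,len(Z),current_ee_pos(),current_t())
    if len(Z): print(np.percentile(Z,[2,50,90,98],axis=0))
    for n in ("sleeve","stand_axis","stand_bore"):
        for r in tip_of("wrist",n)[:1]: print(n,np.array(r["uv"]),r["conf"])
a=np.hstack([cv2.imread(f"pics/w{k}.png") for k in (0,1)]); cv2.imwrite("pics/w01.png",cv2.resize(a,(800,300),interpolation=cv2.INTER_AREA))
E
```

```text
[[   0.    -1.    -0.3   77.7]
 [   1.     0.    -0.     0.5]
 [   0.    -0.3    1.  -144.1]
 [   0.     0.     0.     1. ]] [[371.6   0.  320.8]
 [  0.  371.6 236.6]
 [  0.    0.    1. ]]
0 1980 [ 464.1 -159.7  289.9] 4.7917
[[ 436.7 -183.    96.4]
 [ 455.2 -164.1  122. ]
 [ 469.1 -149.4  130.2]
 [ 473.1 -145.3  131.1]]Traceback (most recent call last):
  File "<stdin>", line 13, in <module>
ValueError: it knows: fresh, fresh_plug, mug_counter, rack, salt, spent, spice, stand, stand_axis, stand_bore, timer, tin
```

```bash
python3 - <<'E'
from h import *
np.set_printoptions(precision=1,suppress=True)
move_straight([425,-190,250]); sleep(.2)
im=wimg(); np.savez("w1.npz",**im); save("w1.png",im["frame"]); print(current_ee_pos(),current_t())
for n in ("stand_axis","stand_bore"):
    for r in tip_of("wrist",n)[:1]: print(n,np.array(r["uv"]),r["conf"])
crops=[]
for k in (0,1):
    im=dict(np.load(f"w{k}.npz")); W=wcloud(im); f=im["frame"]
    m=(np.hypot(W[...,0]-460,W[...,1]+160)<50)&(W[...,2]>90)&(W[...,2]<145)
    h=np.histogram(W[m][:,2],bins=np.arange(90,146,3)); print(k,h[0])
    v,u=np.where(m); print("px box",u.min(),u.max(),v.min(),v.max())
    hsv=cv2.cvtColor(f,cv2.COLOR_RGB2HSV); br=(hsv[...,0]>15)&(hsv[...,0]<35)&(hsv[...,1]>110)&(hsv[...,2]>90)
    cv,cu=int(np.median(v)),int(np.median(u)); box=np.zeros_like(br); box[max(0,cv-70):cv+70,max(0,cu-70):cu+70]=1; b=br&box
    v2,u2=np.where(b); print("brass",b.sum(),u2.min(),u2.max(),v2.min(),v2.max(),np.nanpercentile(W[b],[5,50,95],axis=0))
    hull=cv2.convexHull(np.stack([u2,v2],1).astype(np.int32)); e=cv2.fitEllipse(hull); print("ell",e)
    c=f[max(0,cv-75):max(0,cv-75)+150,cu-75:cu+75]; crops.append(cv2.resize(c,(400,400),interpolation=cv2.INTER_CUBIC)); print(cu-75,max(0,cv-75))
save("w01.png",np.hstack(crops))
E
```

```text
[ 425.9 -190.   250.8] 5.6167
stand_axis [356.8 249.2] 0.89
stand_bore [359.7 239.9] 0.96
0 [ 17  21  15  24  18  24  28 241 128 215 367 194 222 464   2   0   0   0]
px box 288 337 177 230
brass 982 291 333 188 229 [[ 441.7 -180.2  118.6]
 [ 461.  -166.5  128.4]
 [ 472.4 -149.8  131. ]]
ell ((312.38568115234375, 208.3563690185547), (41.89921569824219, 42.73666000366211), 94.921875)
238 129
1 [ 50  52  40  36  51  47  50 270 166 290 482 181 275 583   0   0   0   0]
px box 333 388 217 279
brass 1180 340 386 235 278 [[ 441.4 -180.2  118.2]
 [ 462.  -164.9  128.7]
 [ 471.9 -149.7  130.8]]
ell ((362.5516052246094, 256.44000244140625), (43.965999603271484, 47.36564254760742), 67.0260009765625)
285 173
```

View pics/w01.png

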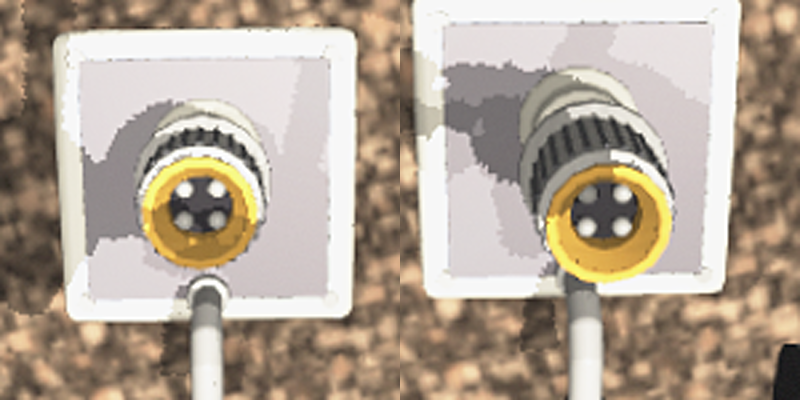

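The wrist views show the funnel mouth at about (312,208) and (363,256), four balls inside, and the spigot below. The jaw line is aligned with the stand's y.

```bash
python3 - <<'E'
from h import *
from scipy.optimize import least_squares
np.set_printoptions(precision=1,suppress=True)
rs=[];cl=[(312.39,208.36),(362.55,256.44)]
for k in (0,1):
    im=dict(np.load(f"w{k}.npz")); W=wcloud(im).reshape(-1,3); 
    m=(np.hypot(W[:,0]-458,W[:,1]+164)<30)&(W[:,2]>127.5)&(W[:,2]<133); P=W[m]
    s=least_squares(lambda q:np.hypot(P[:,0]-q[0],P[:,1]-q[1])-q[2],[458,-164,17],loss="soft_l1"); print("rim",k,m.sum(),np.median(P[:,2]),P[:,2].max(),s.x)
    m=(np.hypot(W[:,0]-458,W[:,1]+164)<120)&(W[:,2]>12)&(W[:,2]<20); r=cv2.minAreaRect(W[m][:,:2].astype(np.float32)); print("plate",np.median(W[m][:,2]),r)
    wt=(np.hypot(W[:,0]-458,W[:,1]+164)<250)&(abs(W[:,2])<8); print("table z",np.median(W[wt][:,2]))
    rs.append(wray(im,cl[k]))
print("tri wrist",tri(rs))
s=dict(np.load("scene1.npz")); t=dict(np.load("top1.npz"))
for n,im,c in(("scene",s,(362.4,276.8)),("top",t,(396.3,254.7))): print(n,world(im,c,129))
for n,im in(("scene",s),("top",t)):
    W=cloud(im).reshape(-1,3); 
    for nm,c in(("fresh",(490,150)),("mouth",(458,-164))):
        m=(np.hypot(W[:,0]-c[0],W[:,1]-c[1])<40)&(W[:,2]>95); P=W[m]; print(n,nm,len(P),np.percentile(P,[5,50,95],axis=0) if len(P) else "")
E
```

```text
rim 0 599 129.85672619385718 132.3766731380934 [ 456.9 -164.6   16.1]
plate 18.469601859647895 ((468.5313415527344, -167.7904052734375), (130.29385375976562, 129.5731658935547), 75.64952087402344)
table z 1.5354800728341615
rim 1 749 129.78261768265355 131.69381662025796 [ 456.6 -164.8   16.1]
plate 18.457249785749298 ((467.77911376953125, -167.85037231445312), (130.41041564941406, 128.98712158203125), 75.65447235107422)
table z 1.5006105738602002
tri wrist [ 457.1 -164.9  128.3]
scene [ 455.2 -170.2  129. ]
top [ 456.4 -163.3  129. ]
scene fresh 134 [[477.6 135.1  96.3]
 [492.3 149.8 103.7]
 [511.9 170.  108.4]]
scene mouth 321 [[ 436.5 -187.3   97.6]
 [ 450.9 -171.5  117.2]
 [ 470.9 -153.1  128. ]]
top fresh 180 [[480.7 141.6  99.3]
 [497.9 158.5 105.5]
 [515.4 176.2 111.1]]
top mouth 182 [[ 441.4 -179.   109.5]
 [ 457.3 -161.8  120.5]
 [ 473.2 -144.6  131.5]]
```

```bash
python3 - <<'E'
from h import *
np.set_printoptions(precision=2,suppress=True)
R=down(75.65); c=[457,-164.7]
goto([*c,215],R); move_straight([*c,160],R,speed=150)
print(move_straight([*c,86],speed=90,threshold=10),current_ee_pos(),current_force())
close(50); print("w",current_grip_width(),current_force(),current_ft_torque(),current_ee_pos())
h=move_straight([*c,69],speed=30,threshold=25); print(h,current_ee_pos(),current_force(),current_grip_width())
sleep(.15); print(current_ee_pos(),current_force())
gripper_open(); print(current_ee_pos(),current_force(),current_t())
E
```

```text
False [ 457.6  -164.96   86.53] [-0.48 -0.17 -0.33]
w 41.248939129307054 [-0.65 -0.31  2.44] [-0.13  0.12  0.03] [ 457.26 -164.98   86.47]
True [ 457.23 -164.99   73.79] [-1.5   0.86  6.92] 40.89944006534675
[ 457.27 -164.98   73.78] [-1.28  0.71  7.33]
[ 456.66 -164.86   72.85] [ 0.72  0.59 -1.16] 9.1583
```

```bash
python3 - <<'E'
from h import *
np.set_printoptions(precision=1,suppress=True)
move_straight([457,-164.7,160]); move_straight([425,-190,230]); sleep(.15)
im=wimg(); np.savez("w2.npz",**im)
u,v=wproj(im,[457,-165,115]).astype(int); save("w2.png",cv2.resize(im["frame"][max(0,v-60):v+60,u-60:u+60],(480,480),interpolation=cv2.INTER_CUBIC))
# wrist look at the rack from two places
R=down(75.65)
for k,p in enumerate([[470,140,300],[430,110,270]]):
    goto(p,R) if k==0 else move_straight(p); sleep(.2)
    im=wimg(); np.savez(f"f{k}.npz",**im); W=wcloud(im); f=im["frame"]
    hsv=cv2.cvtColor(f,cv2.COLOR_RGB2HSV); b=(hsv[...,0]>100)&(hsv[...,0]<125)&(hsv[...,1]>150)&(hsv[...,2]>70)
    b&=(np.hypot(W[...,0]-490,W[...,1]-155)<60); vv,uu=np.where(b); print("blue px",b.sum(),np.median(uu),np.median(vv),np.nanmedian(W[b],axis=0))
    m=(np.hypot(W[...,0]-492,W[...,1]-155)<60)&(W[...,2]>100)&(W[...,2]<120); P=W[m]; r=cv2.minEnclosingCircle(P[:,:2].astype(np.float32)); print("top",m.sum(),np.median(P[:,2]),np.median(P,axis=0),r)
    m=(np.hypot(W[...,0]-492,W[...,1]-155)<200)&(W[...,2]>33)&(W[...,2]<41); print("rack",np.median(W[m][:,2]),cv2.minAreaRect(W[m][:,:2].astype(np.float32)))
    for n in ("fresh","spent"):
        for r in search_frame("wrist",n)[:3]: print(n,np.array(r["uv"]),round(r["conf"],2))
im=dict(np.load("f1.npz")); u,v=wproj(im,[480,190,80]).astype(int); print(u,v); save("f1.png",cv2.resize(im["frame"][max(0,v-130):v+130,max(0,u-130):u+130],(560,560)))
print(current_t())
E
python3 -c "
import cv2,numpy as np
a=cv2.imread('pics/w2.png');b=cv2.imread('pics/f1.png');b=cv2.resize(b,(320,480)) if 0 else cv2.resize(b,(320,320));b=cv2.copyMakeBorder(b,0,160,0,0,0)
cv2.imwrite('pics/c2.png',np.hstack([a,b]))"
```

```text
blue px 494 347.0 227.0 [494.7 158.4 109.6]
top 1528 107.75044405100266 [496.  158.6 107.8] ((498.2801208496094, 158.53250122070312), 22.091854095458984)
rack 37.44826957243717 ((525.4644165039062, 179.50112915039062), (170.93173217773438, 360.2408142089844), 54.33522415161133)
fresh [348.  225.2] 0.69
spent [365.3  72.6] 0.92
spent [501.6 127. ] 0.86
spent [421.2 175.7] 0.8
blue px 625 387.0 265.0 [491.5 157.3 109.1]
top 1580 107.62456810406746 [494.7 157.7 107.6] ((497.9168395996094, 158.4725799560547), 22.225360870361328)
rack 37.40016652510127 ((525.9520263671875, 180.17564392089844), (176.96969604492188, 360.2314758300781), 54.94200134277344)
fresh [460.6 211.2] 0.64
fresh [292.9 377.5] 0.3
spent [462.  210.8] 0.9
spent [411.5 103.8] 0.75
spent [539.  159.2] 0.75
412 234
13.3083
```

View pics/c2.png

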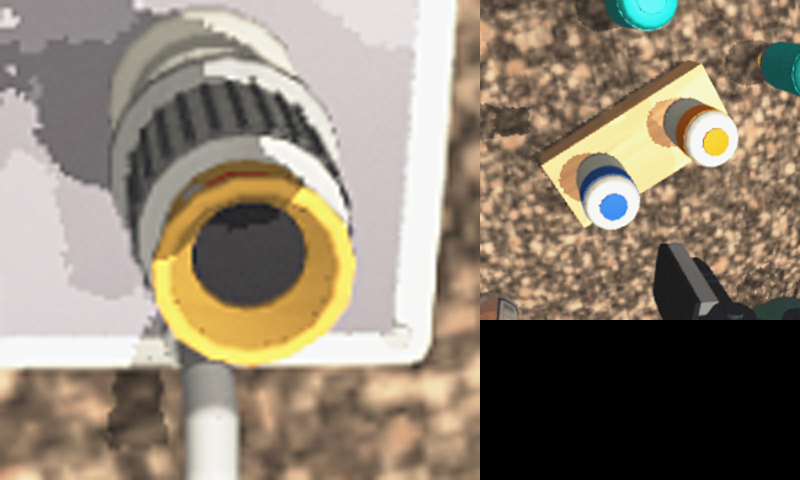

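The red ring shows and the balls have retracted, so the sleeve is cocked. The crop confirms the blue-banded cartridge in the rack, at about (387,265) in the full frame, with the orange one beside it and the turquoise ones off the rack.

```bash
python3 - <<'E'
from h import *
np.set_printoptions(precision=1,suppress=True)
rs=[]
for k in (0,1):
    im=dict(np.load(f"f{k}.npz")); W=wcloud(im); hsv=cv2.cvtColor(im["frame"],cv2.COLOR_RGB2HSV)
    b=(hsv[...,0]>100)&(hsv[...,0]<125)&(hsv[...,1]>120)&(hsv[...,2]>190)&(np.hypot(W[...,0]-497,W[...,1]-158)<25)
    v,u=np.where(b); c=(u.mean(),v.mean()); print(k,b.sum(),c,np.nanmedian(W[b],axis=0)); rs.append(wray(im,c))
X=tri(rs); print("dot",X)
c=np.array([497.3,158.4]); 
R=down(20); print(inverse_kinematics([*c,150],R),inverse_kinematics([457,-164.7,220],R))
E
```

```text
0 360 (np.float64(348.85277777777776), np.float64(229.8361111111111)) [498.1 158.8 110. ]
1 375 (np.float64(390.05333333333334), np.float64(270.82666666666665)) [497.6 158.1 110. ]
dot [499.4 158.8 104.9]
[ 12.9  11.9 111.3  -0.   56.8  -7.1] [-25.    2.8 112.5  -0.   64.7 -45. ]
```

```bash
python3 - <<'E'
from h import *
np.set_printoptions(precision=2,suppress=True)
R=down(20); c=[498.2,158.5]
goto([*c,190],R); move_straight([*c,135],R)
print(move_straight([*c,56],speed=100,threshold=10),current_ee_pos(),current_force())
close(50); print("w",current_grip_width(),current_force(),current_ft_torque(),current_ee_pos(),current_gripper_force())
print(move_straight([*c,100],speed=80,threshold=15)); move_straight([*c,225],speed=150); sleep(.2); print(current_force(),current_grip_width())
goto([457,-164.7,225],R); sleep(.3); print(current_force(),current_ee_pos(),current_t())
im=get_image("scene"); np.savez("s2.npz",**im); save("s2.png",cv2.resize(im["frame"][200:330,290:430],(646,600),interpolation=cv2.INTER_CUBIC))
for n in ("fresh_plug",): 
    for r in tip_of("scene",n): print(r["uv"],r["conf"],world(im,r["uv"],175))
E
```

```text
False [498.9  158.65  56.59] [ 0.54 -0.4  -0.12]
w 42.9670129905026 [-0.63  0.83  4.66] [-0.05  0.16  0.02] [498.9  158.66  56.85] 51.22535437345505
False
[-0.2   0.28 -2.79] 42.70611502461212
[-0.08 -0.72 -2.45] [ 457.31 -163.88  224.97] 19.6333
[359.8, 259.8] 0.86 [ 454.26 -157.64  175.  ]
```

View pics/s2.png

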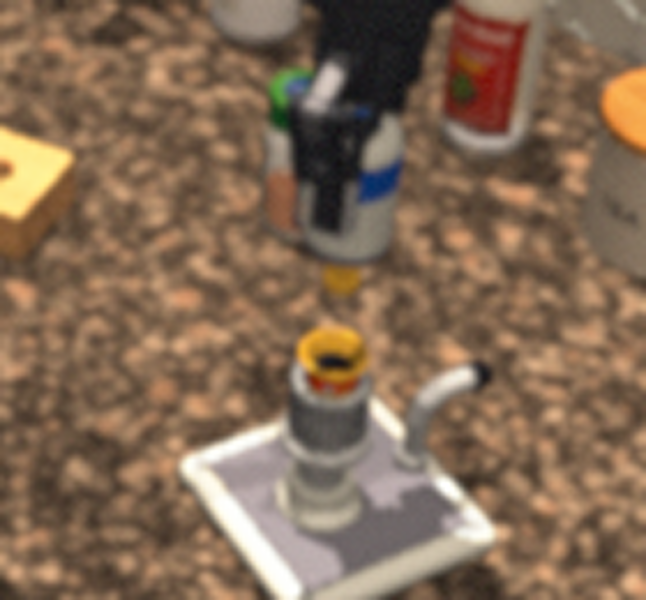

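```bash
python3 - <<'E'
from h import *
np.set_printoptions(precision=1,suppress=True)
im=dict(np.load("s2.npz")); K,R,t=im["K"],im["R"],im["t"]
p=lambda X:(lambda c:c[:2]/c[2])(K@(R@np.array(X)+t))
print("mouth exp",p([457,-164.7,128]),"plug exp",p([457.3,-163.9,174]),p([457.3,-163.9,204]))
W=cloud(im); f=im["frame"].astype(int); 
hsv=cv2.cvtColor(im["frame"],cv2.COLOR_RGB2HSV); b=(hsv[...,0]>15)&(hsv[...,0]<32)&(hsv[...,1]>110)&(hsv[...,2]>90)
for n,(r0,r1) in (("plug",(252,266)),("mouth",(268,284))):
    s=b.copy(); s[:r0]=0; s[r1:]=0; s[:,:350]=0; s[:,375:]=0; v,u=np.where(s)
    for r in range(r0,r1): 
        q=np.where(s[r])[0]
        if len(q): print(n,r,q.min(),q.max(),(q.min()+q.max())/2,end="; ")
    print()
E
```

```text
mouth exp [361.2 275.6] plug exp [362.6 260.9] [363.8 251. ]
plug 257 361 363 362.0; plug 258 360 367 363.5; plug 259 360 368 364.0; plug 260 360 368 364.0; plug 261 360 368 364.0; plug 262 361 367 364.0; plug 263 361 366 363.5; plug 264 363 364 363.5; 
mouth 270 362 362 362.0; mouth 271 357 366 361.5; mouth 272 355 367 361.0; mouth 273 355 368 361.5; mouth 274 354 368 361.0; mouth 275 354 369 361.5; mouth 276 354 369 361.5; mouth 277 354 369 361.5; mouth 278 355 369 362.0; mouth 279 356 369 362.5; mouth 280 357 368 362.5; mouth 281 359 366 362.5; mouth 282 362 364 363.0;
```

```bash
python3 - <<'E'
from h import *
np.set_printoptions(precision=2,suppress=True)
c=[457,-164.7]
move_straight([*c,190],speed=80); sleep(.15); f0=np.array(current_force()); print(f0,current_ee_pos())
h=move_straight([*c,172],speed=30,threshold=10); print("entry",h,current_ee_pos(),np.array(current_force())-f0)
if not h:
    for z in np.arange(170,151.9,-1.0):
        h=move_straight([*c,z],speed=20,threshold=14); f=np.array(current_force())-f0
        print(z,h,np.array(current_ee_pos()),f,round(current_grip_width(),1))
        if h or f[2]>15 or np.hypot(f[0],f[1])>12: break
print(current_t())
E
```

```text
[-0.69  0.08 -2.73] [ 457.59 -165.    190.69]
entry False [ 457.06 -164.73  171.96] [ 0.38  0.37 -0.32]
170.0 False [ 456.94 -164.69  169.97] [ 1.04  0.8  -0.97] 42.5
169.0 False [ 457.11 -164.73  169.07] [ 0.72 -0.01  0.42] 42.9
168.0 False [ 457.16 -164.81  168.24] [-0.   -0.36  2.38] 42.9
167.0 False [ 457.16 -164.79  167.14] [-0.27  0.78  3.5 ] 43.1
166.0 False [ 457.15 -164.76  165.96] [ 0.29 -0.56  3.67] 42.8
165.0 False [ 457.09 -164.73  164.72] [ 0.18 -1.39  1.92] 42.5
164.0 False [ 457.16 -164.72  163.87] [ 0.42 -0.58  1.65] 42.6
163.0 False [ 457.27 -164.77  163.21] [0.39 0.11 4.45] 42.9
162.0 False [ 457.21 -164.76  162.12] [ 1.52 -0.14  5.31] 42.8
161.0 False [ 457.21 -164.75  161.04] [-0.1   0.24  6.09] 42.5
160.0 False [ 457.22 -164.77  160.02] [1.33 0.04 4.78] 42.7
159.0 False [ 457.15 -164.7   158.83] [ 2.33 -0.36  3.16] 42.9
158.0 False [ 456.92 -164.56  156.99] [ 3.69 -1.02 -2.44] 42.7
157.0 False [ 456.95 -164.62  156.85] [3.4  0.09 0.55] 42.7
156.0 False [ 457.04 -164.75  156.55] [1.29 0.58 5.54] 42.9
155.0 False [ 457.04 -164.72  155.22] [1.11 1.17 6.26] 42.5
154.0 False [ 457.1  -164.78  154.47] [0.05 0.44 9.79] 42.9
153.0 False [ 457.23 -164.89  154.4 ] [-1.91  0.69 13.7 ] 42.5
152.0 False [ 457.33 -165.03  154.31] [-2.94  1.95 18.44] 42.8
25.9667
```

```bash
python3 - <<'E'
from h import *
im=get_image("scene"); save("s3.png",cv2.resize(im["frame"][220:330,310:430],(654,600),interpolation=cv2.INTER_CUBIC))
E
```

```text
(no output)
```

View pics/s3.png

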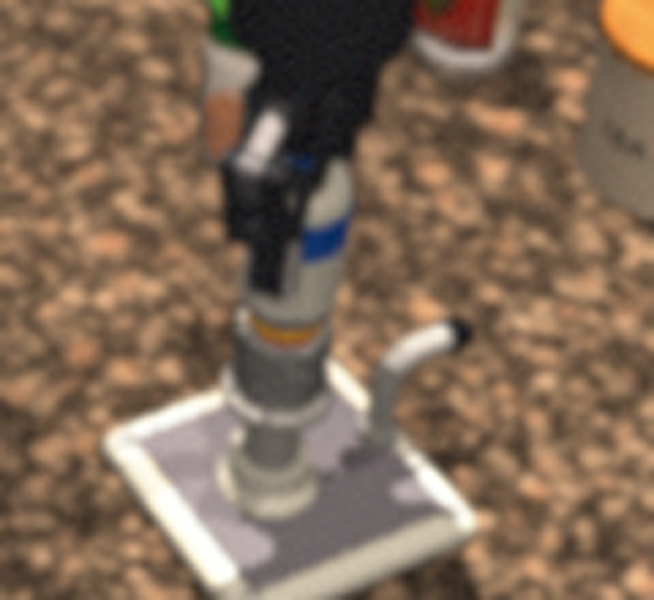

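The red ring is hidden and the sleeve is back up, top near (362,280). I'll check the lock with a gentle tug, then let go.

```bash
python3 - <<'E'
from h import *
np.set_printoptions(precision=2,suppress=True)
c=[457,-164.7]
h=move_straight([*c,160],speed=20,threshold=27); z=current_ee_pos()[2]; print("tug",h,z,current_force(),current_grip_width())
if h or current_force()[2]<-7 :
    move_straight([*c,z-1.0],speed=20); print(current_force(),current_ee_pos())
    gripper_open(); sleep(.2); print(current_force())
    move_straight([*c,215],speed=120); move_straight([430,-180,300]); sleep(.3)
    im=wimg(); np.savez("w9.npz",**im); s=get_image("scene")
    u,v=wproj(im,[457,-165,180]).astype(int)
    a=cv2.resize(im["frame"][max(0,v-90):max(0,v-90)+180,u-90:u+90],(400,400)); b=cv2.resize(s["frame"][220:330,310:420],(400,400),interpolation=cv2.INTER_CUBIC); save("end.png",np.hstack([a,b]))
print(current_t())
E
```

```text
tug True 156.8519386084982 [-0.08 -1.71 -0.1 ] 43.05878380236962
[0.42 0.01 3.52] [ 457.01 -164.73  155.99]
[ 0.31 -0.02  0.29]
29.1083
```

View pics/end.png

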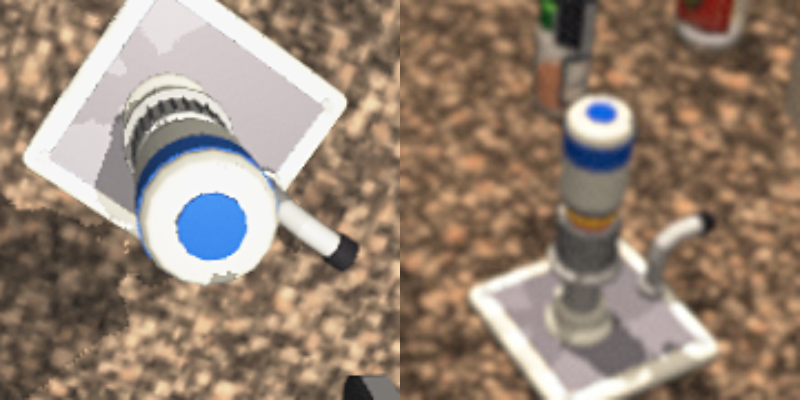

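```bash
python3 - <<'E'
from h import *
im=dict(np.load("w9.npz")); W=wcloud(im).reshape(-1,3); m=(np.hypot(W[:,0]-457,W[:,1]+165)<40)&(W[:,2]>195)&(W[:,2]<225); P=W[m]
print(np.median(P,axis=0),cv2.minEnclosingCircle(P[:,:2].astype(np.float32)))
print(sign_off())
E
```

```text
[ 454.53323149 -161.85857896  207.62775186] ((456.8658447265625, -164.28079223632812), 22.58126449584961)
the job is handed in; nothing more can be done
None
```

The blue-banded cartridge is in the coupler, upright and released, and the job is handed in at about 29 s: the sleeve was cocked first and sprang back up over the plug, and a light tug met resistance.

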